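Load a swing-out centrifuge rotor in balance

ROBOT

A 6-joint arm with a two-finger parallel gripper is mounted at the origin on a cart in front of the work surface, level with it; the furniture and walls round the work are solid. World frame = base frame: x ahead of the robot, y to its left, z up, the work surface at z = 0. Lengths are in m, angles in rad, forces in N, time in s.
With the tool pointing down it reaches from about 0.275 to 0.875 m from the base axis. Payload 12.5 kg.
Tool frame: the origin (TCP) lies midway between the tips of the shut fingers; the grasp point (between the pads) lies 19 mm behind it (robot.tcp_to_grasp is the distance from the TCP to the grasp point, in m); z points along the fingers, y is the line along which they close (so a half turn about z gives the same grasp; the last joint's range is limited). The gripper opens to 85 mm and grips with 20 to 120 N. Pads are 22 mm wide; open, the fingers measure 114 mm over their backs; the gripper's body (76 mm by 85 mm) begins 54 mm behind the grasp point. The pads swing forward as they close: fully open they stand 13 mm farther back than shut.
Start: joints at [1.091, 0.351, 1.652, -0, 1.139, -0.085], TCP at [0.212, 0.508, 0.231] pointing down, gripper open.
Joint ranges: [-2.75, 2.75], [-0.79, 2.1], [0.01, 2.65], [-1.57, 4.71], [0.07, 3.14], [-2.87, 2.87]. Speed limits (rad/s): [2.22, 2.22, 2.79, 3.14, 3.14, 3.14].

INTERFACE

Orientations are given as a rotation vector (axis times angle).
In Python, from station import robot, camera, order, spot_in, outline_of gives the robot as it stands. The module is installed in compiled form; this text tells all that it offers.
- The arm moves only by the shell command python3 -m inch 'ROWS'. ROWS is text: rows parted by semicolons, each of 7 numbers parted by spaces: the shift along the tool's x, y, z in cm, then the turn, a rotation vector about the tool's x, y, z in rad, then the finger opening in cm, from 0 to 8.54. In form: x y z rx ry rz jaw; .... A call has 1 to 20 rows; each row is the pose to reach, as a shift and turn from the pose commanded when the call began, along the tool's axes at that moment; what a row does not reach only later rows make up. A row lasts 1/8 s, in which the tool goes at most 62.5 mm and 10.7 degrees, less where a joint would pass 70% of its speed; a pose out of reach is approached as far as the arm can. A call with a gripper value outside its range is refused whole. The fingers move at their own pace and stop on an object; the grip force is fixed at half the most. Time passes only in rows, so rows that repeat a pose let the fingers close. It gives the time, the measured TCP pose, the force, the opening and the grip force at its end, in the units of the state.
- robot.get_state(): the state, without advancing time (a new reading comes with each control period).
- camera(name): name is "scene" or "top" or "wrist"; returns a dict with "frame" (384x512x3 uint8, red, green, blue), "fx", "fy", "cx", "cy" (pixels), "R" (3x3) and "t" (3): a world point X has camera coordinates R X + t; the wrist camera has in their place "hand_eye" (4x4, takes a point from camera to tool coordinates, whose origin is the TCP and whose axes are the flange's). Camera axes: x right, y down, z forward; pixel columns grow to the right and rows downward; lengths in m; the calibration is good to about 2 mm. A picture is of the moment at which its call begins: read the wrist's pose just before it. There is no depth.
- order.finish_job(): hands the job in; it is judged then, once.
Trained networks look in a picture, given as the dict that the camera call returned (one of the last four; its "shot" number tells which), for a name from the list of things; names that differ only in an ending like _2 or _b are one class to them, and where a whole thing is asked for, a point or a joint stands for the part that bears it (a point fixed in the world has none). Each returns a list of dicts, best first, with "score" (0 to 1); they miss things now and then, are a little off and sometimes report something else, mostly with a low value. They report only what shows in the picture. A call takes as long as a camera call. They do not tell look-alikes from the thing itself.
- spot_in(picture, query): "extent" ([centre column, centre row, width, height] in pixels, round what is visible of it).
- outline_of(picture, query): "mask" (384x512 bool, what is visible of it) and "extent" ([centre column, centre row, width, height] in pixels, round what is visible of it).
The state is a dict: "clock": time; "joints": joint angles; "joint_vel": joint speeds; "effort": joint torques, N m; "tcp_pos": TCP position; "tool_rot": TCP orientation; "force": force on the tool from outside, world axes, zero at the start; "wrist_torque": the same for the moment, N m; "gripper_width": finger opening in m; "grip_force": force on a finger pad.
Only numpy, scipy, OpenCV 4.12 (cv2) and the standard library are available. Lean on these libraries where they do the work, as an engineer would, in place of code of your own. Each camera call takes 0.05 s, during which the arm holds its last target. There are 200 camera calls.

TASK

Load the swing-out rotor for a balanced run: take the four capped tubes from the grey rack and lower each gently, cap up, to the bottom of a bucket of its own, so that the two blue-capped tubes sit in opposite buckets and the two orange-capped tubes sit in the other two. Set the tubes down rather than dropping them in, and leave the glass jar that stands between rack and rotor where it is.

Things in the scene. Friction and masses are not known exactly. Their poses are not given: they have to be found in the camera images.
- tube_blue_1: 50 ml screw-cap tube, blue cap: 114 mm tall, 40 g, body 28.4 mm across (solid for the gripper at that width over its full height; the cap looks 34 mm wide, top 25 mm). Origin: centre of its underside, z up the tube. Starts upright in a rack hole, underside 4 mm above the worktop. Grip it from above, 80 to 105 mm above its underside. Both blue-capped tubes are alike.
- tube_blue_2: 50 ml screw-cap tube, blue cap: 114 mm tall, 40 g, body 28.4 mm across (solid for the gripper at that width over its full height; the cap looks 34 mm wide, top 25 mm). Origin: centre of its underside, z up the tube. Starts upright in a rack hole, underside 4 mm above the worktop. Grip it from above, 80 to 105 mm above its underside. Both blue-capped tubes are alike.
- tube_orange_1: 50 ml screw-cap tube, orange cap: 114 mm tall, 40 g, body 28.4 mm across (solid for the gripper at that width over its full height; the cap looks 34 mm wide, top 25 mm). Origin: centre of its underside, z up the tube. Starts upright in a rack hole, underside 4 mm above the worktop. Grip it from above, 80 to 105 mm above its underside. Both orange-capped tubes are alike.
- tube_orange_2: 50 ml screw-cap tube, orange cap: 114 mm tall, 40 g, body 28.4 mm across (solid for the gripper at that width over its full height; the cap looks 34 mm wide, top 25 mm). Origin: centre of its underside, z up the tube. Starts upright in a rack hole, underside 4 mm above the worktop. Grip it from above, 80 to 105 mm above its underside. Both orange-capped tubes are alike.
- seat_1 (a point): Centre of the inside bottom of rotor bucket 1, 26 mm above the worktop; z up. Steel cup, bore 38 mm, top 10 mm flared to 48 mm, rim 62 mm above this point, 53 mm across outside; it hangs on trunnions, can swing outward and falls back upright. It is oppopoint bucket 3 (150 mm off); neighbours 106 mm off. The rotor does not turn; its centre nut ends 97 mm above the worktop.
- seat_2 (a point): Centre of the inside bottom of rotor bucket 2, 26 mm above the worktop; z up. Steel cup, bore 38 mm, top 10 mm flared to 48 mm, rim 62 mm above this point, 53 mm across outside; it hangs on trunnions, can swing outward and falls back upright. It is oppopoint bucket 4 (150 mm off); neighbours 106 mm off. The rotor does not turn; its centre nut ends 97 mm above the worktop.
- seat_3 (a point): Centre of the inside bottom of rotor bucket 3, 26 mm above the worktop; z up. Steel cup, bore 38 mm, top 10 mm flared to 48 mm, rim 62 mm above this point, 53 mm across outside; it hangs on trunnions, can swing outward and falls back upright. It is oppopoint bucket 1 (150 mm off); neighbours 106 mm off. The rotor does not turn; its centre nut ends 97 mm above the worktop.
- seat_4 (a point): Centre of the inside bottom of rotor bucket 4, 26 mm above the worktop; z up. Steel cup, bore 38 mm, top 10 mm flared to 48 mm, rim 62 mm above this point, 53 mm across outside; it hangs on trunnions, can swing outward and falls back upright. It is oppopoint bucket 2 (150 mm off); neighbours 106 mm off. The rotor does not turn; its centre nut ends 97 mm above the worktop.
- rack: Grey tube rack, fixed, 128 mm (x) by 190 mm (y), 50 mm high; origin centre of its underside. Six holes 32 mm across in two rows of three, 62 mm apart: at x -31 and +31 mm, y -62, 0 and +62 mm. Four hold the tubes, which stand on its 4 mm floor.
- glass_jar: Clear glass jar with a green lid, 72 mm across and 109 mm tall, loose on the worktop between rack and rotor; origin centre of its underside. It stays where it is.
There are look-alikes about, which are no part of the job. What is shaped like the tube_orange_1 but green is not meant.

How it is judged:
By the outcome, as a careful person would: the job done as asked, in the order asked, and still so for the second after the job is handed in, with the robot touching nothing.
It also fails if it takes over 106 s, if anything falls off the work surface, if the arm or the gripper's body presses on something with over 40 N, if the wrist force passes 120 N, or if a joint passes its speed limit or range.

## Working session

There is one attempt and no reset: what is moved stays moved. The work goes in short steps, Python scripts to look and compute and a shell command to move; the robot and the scene stay as the last step left them, time stands still between calls to the robot, and variables do not carry over. Pictures are saved under pics/ and viewed, at most 14 in all, crops included, and the job is handed in when it is done.

```bash
mkdir -p pics; cat > h.py <<'E'
import numpy as np, cv2
from station import robot, camera, order, spot_in, outline_of
def save(p,n,crop=None,k=1):
    f=p["frame"][:,:,::-1]
    if crop: a,b,c,d=crop; f=f[b:d,a:c]
    cv2.imwrite("pics/"+n,cv2.resize(f,None,fx=k,fy=k,interpolation=cv2.INTER_CUBIC))
def ray(p,u,v):
    R=np.array(p["R"]);t=np.array(p["t"])
    d=R.T@np.array([(u-p["cx"])/p["fx"],(v-p["cy"])/p["fy"],1]); return -R.T@t,d
def atz(p,u,v,z):
    o,d=ray(p,u,v); return o+d*(z-o[2])/d[2]
def proj(p,X):
    c=np.array(p["R"])@X+np.array(p["t"]); return p["fx"]*c[0]/c[2]+p["cx"],p["fy"]*c[1]/c[2]+p["cy"]
E
python3 - <<'E'
from h import *
print(robot.get_state())
for n in("scene","top"):
    p=camera(n); save(p,n+"0.png",k=1.5)
    print(n,p["fx"],np.round(p["R"],3).tolist(),p["t"],"C",ray(p,0,0)[0])
    for q in("tube_blue_1","tube_orange_1","seat_1","rack","glass_jar"):
        for d in spot_in(p,q): print(q,round(d["score"],2),np.round(d["extent"],1))
E
```

```text
{'clock': 0.0, 'joints': array([ 1.09137359e+00,  3.51241704e-01,  1.65243895e+00,  2.00329891e-05,
        1.13909237e+00, -8.45879673e-02]), 'joint_vel': array([ 0.00106516,  0.00098098, -0.00023609, -0.0012624 ,  0.00030344,
        0.0007345 ]), 'effort': array([-1.20916091e-03, -5.06096971e+01, -2.91419864e+01, -7.88098077e-05,
        4.45386395e-03,  1.91459742e-05]), 'tcp_pos': array([0.21137107, 0.50739846, 0.23074978]), 'tool_rot': array([-6.16129213e-01, -3.08022930e+00,  1.77273671e-03]), 'force': array([-0.74760368,  0.13985527, -0.66566273]), 'wrist_torque': array([-0.02493784,  0.02690475, -0.04517461]), 'grip_force': 0.0, 'gripper_width': 0.08534762529619098}
scene 494.99820214993787 [[0.811, -0.585, 0.01], [-0.315, -0.451, -0.835], [0.493, 0.674, -0.55]] [-0.40020574  0.20430389  1.53578839] C [-0.36808987 -1.17713185  1.01952006]
tube_blue_1 0.64 [345.8 250.6  14.4  24.1]
tube_blue_1 0.59 [233.8 161.2   5.4  26.3]
tube_blue_1 0.52 [219.5 163.9   9.8  17.5]
tube_orange_1 0.58 [216.6 147.5   3.9  20.2]
tube_orange_1 0.58 [233.9 141.6  12.1   9.4]
tube_orange_1 0.57 [1
[... 287 characters left out ...]
ss_jar 0.88 [264.9 205.9  19.5  33.5]
top 401.6610118149873 [[0.024, -1.0, 0.017], [-0.984, -0.027, -0.176], [0.176, -0.013, -0.984]] [-0.03459231  0.49819702  1.07184318] C [ 0.30205636 -0.00741904  1.14321984]
tube_blue_1 0.46 [177.6 197.9  15.2  20.5]
tube_blue_1 0.46 [173.6 167.   19.   16.8]
tube_orange_1 0.74 [153.8 153.9  19.5  16.4]
tube_orange_1 0.68 [137.9 171.9  20.2   9.5]
tube_orange_1 0.67 [104.9 195.   23.3  20.8]
seat_1 0.81 [377.9 159.8  19.5  24.5]
seat_1 0.76 [406.  184.9  28.3  18.2]
seat_1 0.7 [382.6 211.4  20.9  20.8]
seat_1 0.66 [352.1 187.9  17.1  18.7]
rack 0.79 [169.3 177.9  82.2  74.9]
glass_jar 0.79 [279.5 198.   26.3  27. ]
glass_jar 0.6 [352.5 186.3  18.3  20.2]
```

View pics/scene0.png

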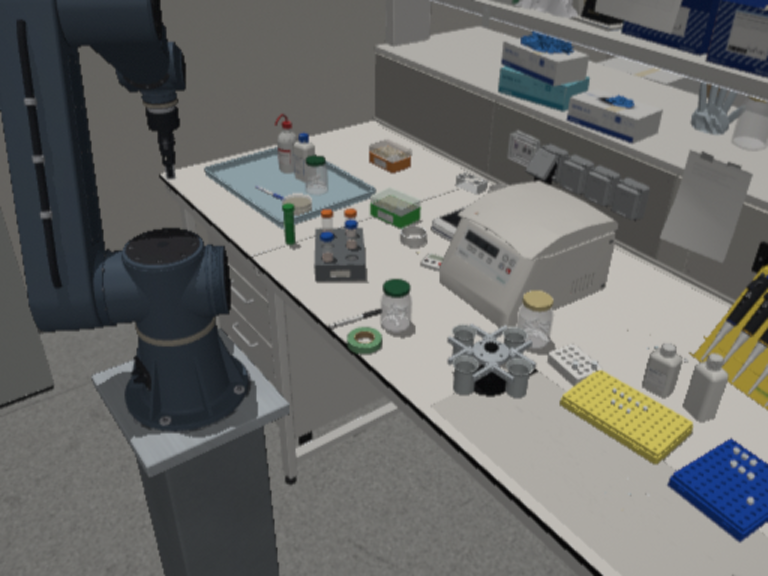

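View pics/top0.png

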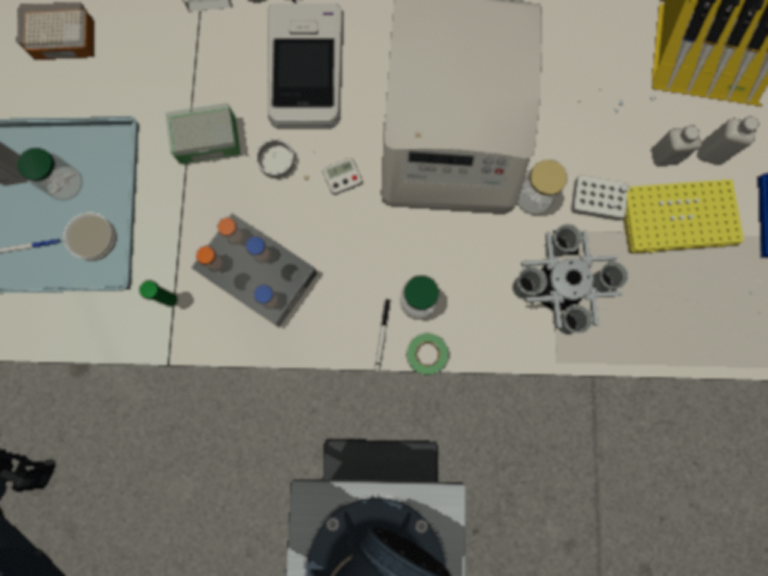

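Top view (768-px picture): orange caps at (227,227) and (205,255), blue caps at (255,245) and (263,293). The look-alike is the green tube at (150,290). The jar's green lid is at (421,293), and the buckets are at (567,238), (612,276), (575,320) and (530,283). In the scene view the caps are at (327,215), (350,215), (351,228) and (327,240). I choose the orange and blue ones and leave green alone.

```bash
cat >> h.py <<'E'
def blobs(p,box,col,mn=8):
    x0,y0,x1,y1=box
    h=cv2.cvtColor(p["frame"],cv2.COLOR_RGB2HSV)
    H={"o":(3,18),"b":(105,125),"g":(50,85)}[col]
    m=cv2.inRange(h,(H[0],110,60),(H[1],255,255)); k=np.zeros_like(m);k[y0:y1,x0:x1]=m[y0:y1,x0:x1]
    n,l,s,c=cv2.connectedComponentsWithStats(k)
    return [(c[i].round(1),s[i]) for i in range(1,n) if s[i][4]>=mn]
def tri(rs):
    A=np.zeros((3,3));b=np.zeros(3)
    for o,d in rs:
        d=d/np.linalg.norm(d);M=np.eye(3)-np.outer(d,d);A+=M;b+=M@o
    X=np.linalg.solve(A,b);return X
E
python3 - <<'E'
from h import *
T=camera("top");S=camera("scene")
tb=[(c,blobs(T,(120,130,220,220),c)) for c in"ob"]; sb=[(c,blobs(S,(190,130,260,180),c)) for c in"ob"]
for c,b in tb+sb: print(c,[(x[0],x[1]) for x in b])
for (c,b),(c2,b2) in zip(tb,sb):
  for x,_ in b:
    print(c,"z.106",atz(T,*x,.106).round(4),end=" ")
    for y,_ in b2:
      X=tri([ray(T,*x),ray(S,*y)]); print(X.round(4),"res",np.hypot(*(np.array(proj(T,X))-x)).round(1),end=" ")
    print()
for u,v in((378,159),(408,184),(383,213),(353,188)): print("bucket",atz(T,u,v,.088).round(3))
print("nut",atz(T,382,184.5,.097).round(3),"jar",atz(T,280.5,195,.1).round(3),"greentube",atz(T,100,193,.118).round(3))
save(T,"c1.png",(90,120,440,235),2.2)
E
```

```text
o [(array([150.8, 150.9]), array([145, 146,  12,  11, 108], dtype=int32)), (array([136.8, 169.8]), array([131, 164,  13,  12, 121], dtype=int32))]
b [(array([169.9, 163.2]), array([165, 159,  11,  10,  88], dtype=int32)), (array([175.1, 195.6]), array([170, 191,  11,  10,  88], dtype=int32))]
o [(array([233.4, 141.6]), array([230, 139,   8,   6,  37], dtype=int32)), (array([217.5, 142. ]), array([214, 140,   8,   5,  36], dtype=int32))]
b [(array([233.5, 149.1]), array([230, 147,   8,   6,  37], dtype=int32)), (array([217.4, 157.4]), array([213, 155,  10,   6,  49], dtype=int32))]
o z.106 [0.593  0.2801 0.106 ] [0.5913 0.2792 0.1102] res 0.2 [0.5607 0.2902 0.1185] res 12.1 
o z.106 [0.5404 0.313  0.106 ] [0.5655 0.296  0.1092] res 11.6 [0.5387 0.3123 0.1099] res 0.4 
b z.106 [0.5608 0.2273 0.106 ] [0.5584 0.2272 0.1101] res 0.6 [0.5364 0.2489 0.0769] res 12.8 
b z.106 [0.4742 0.2081 0.106 ] [0.4924 0.1837 0.1481] res 11.9 [0.4726 0.2079 0.1099] res 0.4 
bucket [ 0.593 -0.332  0.088]
bucket [ 0.526 -0.412  0.088]
bucket [ 0.445 -0.342  0.088]
bucket [ 0.511 -0.263  0.088]
nut [ 0.521 -0.338  0.097] jar [ 0.484 -0.067  0.1  ] greentube [0.474 0.399 0.118]
```

View pics/c1.png

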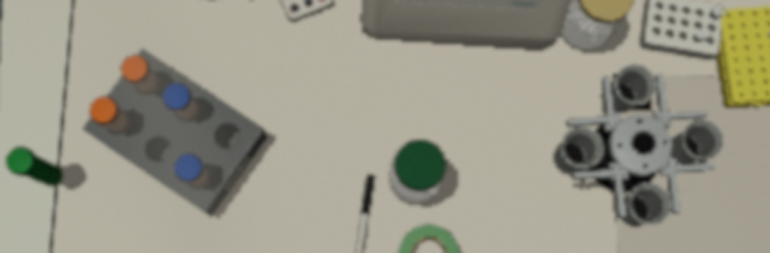

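```bash
python3 -m inch '-39.3 -11.4 -3 0 0 -0.396 5;-39.3 -11.4 -3 0 0 -0.396 5;-39.3 -11.4 -3 0 0 -0.396 5;-39.3 -11.4 -3 0 0 -0.396 5;-39.3 -11.4 -3 0 0 -0.396 5;-39.3 -11.4 -3 0 0 -0.396 5;-39.3 -11.4 -3 0 0 -0.396 5;-39.3 -11.4 -3 0 0 -0.396 5;-39.3 -11.4 -3 0 0 -0.396 5;-39.3 -11.4 -3 0 0 -0.396 5;-39.3 -11.4 -3 0 0 -0.396 5;-39.3 -11.4 -3 0 0 -0.396 5'
cat >> h.py <<'E'
from scipy.spatial.transform import Rotation as Ro
def wrist():
    s=robot.get_state(); p=camera("wrist"); he=np.array(p["hand_eye"])
    Rw=Ro.from_rotvec(s["tool_rot"]).as_matrix(); M=np.eye(4);M[:3,:3]=Rw;M[:3,3]=s["tcp_pos"]
    C=M@he; p["R"]=C[:3,:3].T; p["t"]=-C[:3,:3].T@C[:3,3]; return p,s
E
python3 - <<'E'
from h import *
p,s=wrist(); save(p,"w1.png",k=1.5); print(s["clock"],s["tcp_pos"],s["tool_rot"],s["joints"].round(2)); print(np.round(p["hand_eye"],3),p["fx"])
for c in"obg": print(c,[(x,b,atz(p,*x,.118).round(4)) for x,b in blobs(p,(0,0,512,384),c,60)])
E
```

```text
clock: 2.2
tcp_pos: [0.5301, 0.2517, 0.2614]
tool_rot: [-0.003, 3.141, 0.0]
force: [-1.0, 0.1, -0.3]
gripper_width: 0.0498
grip_force: 0.0
2.2 [0.53011173 0.25174244 0.26139023] [-3.11009980e-03  3.14149108e+00  8.18444374e-05] [ 0.36  0.39  1.52  0.    1.23 -1.21]
[[ 0.001 -0.952 -0.308  0.078]
 [ 1.     0.001 -0.    -0.001]
 [ 0.    -0.308  0.952 -0.142]
 [ 0.     0.     0.     1.   ]] 270.4250773631109
o [(array([308.3, 186.1]), array([295, 173,  28,  28, 630], dtype=int32), array([0.5387, 0.3096, 0.118 ])), (array([277.5, 228.3]), array([265, 215,  26,  27, 547], dtype=int32), array([0.59  , 0.2771, 0.118 ]))]
b [(array([212.2, 125.2]), array([198, 110,  30,  31, 728], dtype=int32), array([0.4736, 0.2067, 0.118 ])), (array([232.9, 202.1]), array([220, 190,  27,  25, 551], dtype=int32), array([0.5578, 0.226 , 0.118 ]))]
g [(array([402.2, 128.9]), array([389, 115,  27,  28, 547], dtype=int32), array([0.4768, 0.4025, 0.118 ]))]
```

View pics/w1.png

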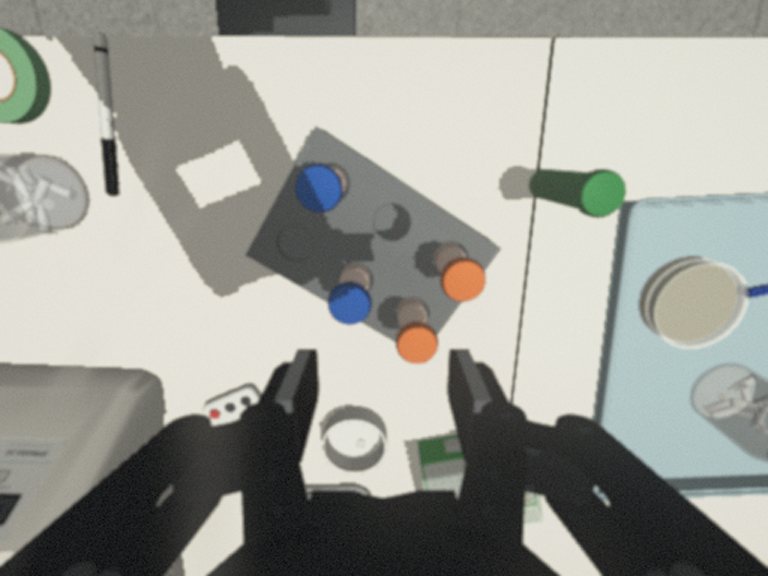

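The wrist view confirms the choice: blue caps at (319,188) and (350,303), orange at (463,280) and (417,343), and the green decoy tube at (603,193). Positions agree across the views to about 2 mm, so I'll grasp the front blue tube first.

```bash
python3 -m inch '5.7 -4.4 0 0 0 0 5;5.7 -4.4 5 0 0 0 5;5.7 -4.4 10 0 0 0 5;5.7 -4.4 14 0 0 0 5;5.7 -4.4 17 0 0 0 5;5.7 -4.4 18.1 0 0 0 5;5.7 -4.4 18.1 0 0 0 5;5.7 -4.4 18.1 0 0 0 2;5.7 -4.4 18.1 0 0 0 2;5.7 -4.4 18.1 0 0 0 2;5.7 -4.4 18.1 0 0 0 2;5.7 -4.4 18.1 0 0 0 2'
python3 - <<'E'
from h import *
p,s=wrist(); save(p,"w2.png"); print(s["clock"],s["tcp_pos"],s["force"],s["gripper_width"],s["grip_force"])
E
```

```text
clock: 3.75
tcp_pos: [0.4743, 0.2075, 0.0816]
tool_rot: [-0.002, 3.139, 0.001]
force: [-0.9, -0.8, 7.3]
gripper_width: 0.0273
grip_force: 58.8
3.75 [0.47427811 0.20747775 0.08163727] [-0.8889954  -0.82992117  7.28545803] 0.0272548247295381 58.804269433021545
```

View pics/w2.png

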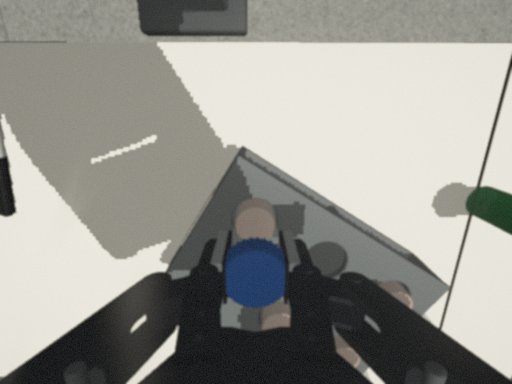

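The blue cap sits centred between the fingers at (255,272), with grip force 59 N. I'll lift and carry at height.

```bash
python3 -m inch '0 0 -4 0 0 0 2;0 0 -9 0 0 0 2;0 0 -14 0 0 0 2;0 0 -18 0 0 0 2;-1 -6 -18 0 0 0 2;-2 -12 -18 0 0 0 2;-2.5 -18 -18 0 0 0 2;-3 -24 -18 0 0 0 2;-3.5 -30 -18 0 0 0 2;-4 -36 -18 0 0 0 2;-4.5 -42 -18 0 0 0 2;-5 -47 -18 0 0 0 2;-5.6 -50.7 -18 0 0 0 2;-5.6 -50.7 -18 0 0 0 2;-5.6 -50.7 -18 0 0 0 2;-5.6 -50.7 -18 0 0 0 2'
python3 - <<'E'
from h import *
p,s=wrist(); save(p,"w3.png",k=1.5); print(s["clock"],s["tcp_pos"],s["tool_rot"],s["gripper_width"],s["grip_force"])
for d in outline_of(p,"seat_1"):
    m=d["mask"]; e=d["extent"]; print(round(d["score"],2),np.round(e,1),atz(p,e[0],e[1],.088).round(4))
E
```

```text
clock: 5.8
tcp_pos: [0.5302, -0.2988, 0.2607]
tool_rot: [-0.003, 3.141, -0.0]
force: [0.1, -0.4, -0.2]
gripper_width: 0.027
grip_force: 59.3
5.8 [ 0.5301521  -0.29876868  0.26065866] [-3.47944624e-03  3.14134767e+00 -1.32720688e-04] 0.02701823860699169 59.33843493461609
0.64 [283.2 159.1  43.2  48.7] [ 0.5145 -0.2666  0.088 ]
0.57 [222.2 213.8  33.7  44.5] [ 0.5844 -0.3408  0.088 ]
0.57 [212.8 100.5  49.7  49.1] [ 0.4493 -0.3465  0.088 ]
```

View pics/w3.png

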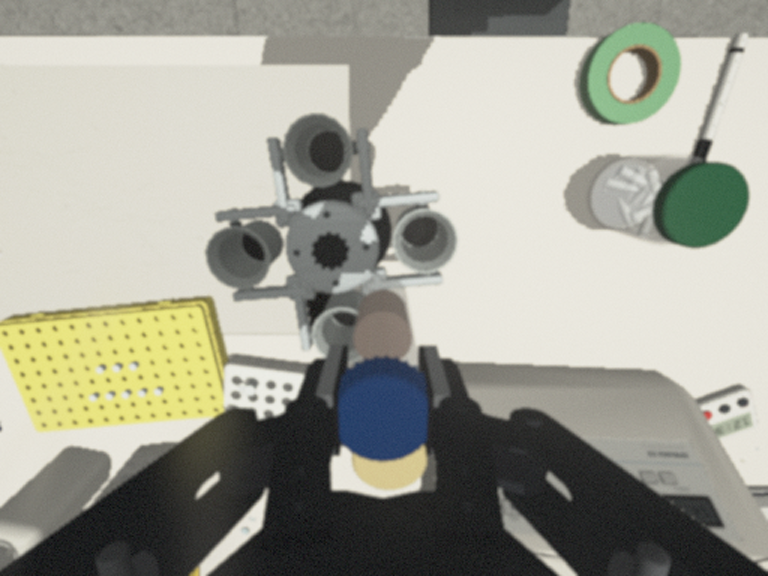

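The wrist view shows the near bucket's rim at (318,150), the right one at (424,240), the left one at (238,255) and the far one at (342,330), partly hidden by the tube. The jar stands undisturbed at (700,205). I'll fit the known 75 mm rotor pattern to both views.

```bash
python3 - <<'E'
from h import *
from scipy.optimize import least_squares
s=robot.get_state()
p,s=wrist(); T=camera("top")
W={0:(212.3,100),1:(282.8,159.7),3:(159,170)}
for d in outline_of(T,"seat_1"):
    e=d["extent"]; print(round(d["score"],2),np.round(e,1),atz(T,e[0],e[1],.07).round(3))
# rim edges in the enlarged top image
save(T,"t2.png",(335,140,425,230),6)
def pat(q): return [q[:2]+.075*np.array([np.cos(q[2]+k*np.pi/2),np.sin(q[2]+k*np.pi/2)]) for k in range(4)]
def f(q,zs=.088):
    P=pat(q); r=[]
    for k,uv in W.items(): r+=list(atz(p,*uv,zs)[:2]-P[k])
    return r
r=least_squares(f,[.52,-.338,np.pi]); print(r.x,np.round(pat(r.x),4),np.round(r.fun,4)); print("nut",atz(p,220.7,166.7,.097))
E
```

```text
0.72 [350.8 185.4  15.9  19.4] [ 0.522 -0.261  0.07 ]
[ 0.47257391 -0.34511944  0.08717461] [[ 0.5473 -0.3386]
 [ 0.466  -0.2704]
 [ 0.3979 -0.3516]
 [ 0.4791 -0.4198]] [-0.0984 -0.0086  0.0493  0.0032  0.0491  0.0054]
nut [ 0.52192431 -0.3395094   0.097     ]
```

View pics/t2.png

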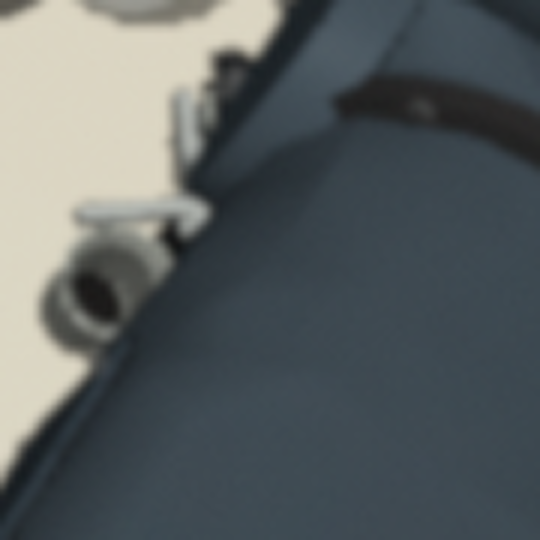

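```bash
python3 - <<'E'
from h import *
from scipy.optimize import least_squares
p,s=wrist(); T=camera("top")
Wr={0:(212.3,100),3:(282.8,159.7),1:(159,170)}
Tp={2:(378.2,158.6),1:(408.6,183.6),0:(384.1,212.3),3:(353.2,187.7)}
for k in Wr: print(k,"tri",tri([ray(p,*Wr[k]),ray(T,*Tp[k])]).round(4))
def pat(q): return np.array([q[:2]+.075*np.array([np.cos(q[2]+k*np.pi/2),np.sin(q[2]+k*np.pi/2)]) for k in range(4)])
for nm,ob in(("w",[(p,Wr)]),("t",[(T,Tp)]),("both",[(p,Wr),(T,Tp)])):
    f=lambda q:np.concatenate([atz(c,*uv,.088)[:2]-pat(q)[k] for c,W in ob for k,uv in W.items()])
    r=least_squares(f,[.52,-.338,np.pi]); print(nm,r.x.round(4),pat(r.x).round(4).tolist(),np.abs(r.fun).max().round(4))
E
```

```text
0 tri [ 0.449  -0.3492  0.0747]
3 tri [ 0.516  -0.2663  0.0755]
1 tri [ 0.5285 -0.4155  0.0841]
w [ 0.5223 -0.3411  3.2286] [[0.4476, -0.3476], [0.5288, -0.4158], [0.597, -0.3346], [0.5158, -0.2664]] 0.0013
t [ 0.5203 -0.3385  3.2333] [[0.4456, -0.3454], [0.5271, -0.4132], [0.5949, -0.3316], [0.5134, -0.2638]] 0.0019
both [ 0.5211 -0.3395  3.2344] [[0.4464, -0.3465], [0.5281, -0.4142], [0.5958, -0.3326], [0.5142, -0.2649]] 0.0027
```

```bash
python3 -m inch '4 -2.4 0 0 0 0 2;8.3 -4.8 0 0 0 0 2;8.3 -4.8 3 0 0 0 2;8.3 -4.8 6 0 0 0 2;8.3 -4.8 6 0 0 0 2;8.3 -4.8 6 0 0 0 2'
python3 - <<'E'
from h import *
p,s=wrist(); save(p,"w4.png",k=1.5); print(s["clock"],s["tcp_pos"],s["force"])
E
```

```text
clock: 6.9
tcp_pos: [0.4476, -0.3481, 0.2015]
tool_rot: [-0.002, 3.141, -0.002]
force: [0.7, -0.8, -0.3]
gripper_width: 0.0271
grip_force: 59.3
6.9 [ 0.44763784 -0.34810228  0.20147726] [ 0.66368342 -0.76374672 -0.3022246 ]
```

View pics/w4.png

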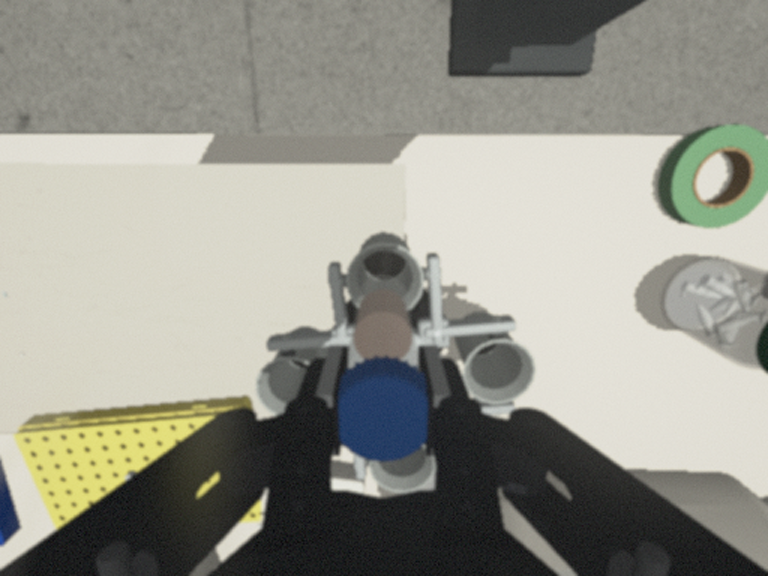

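The near bucket's rim is at (384,278), directly below the held tube at column 383, so it is aligned. I'll lower to the bottom.

```bash
python3 - <<'E'
from h import *
p,s=wrist()
print(s["tcp_pos"],atz(p,256.3,185.3,.088),atz(p,333,247,.088))
E
python3 -m inch '0 0 2 0 0 0 2;0 0 4 0 0 0 2;0 0 6 0 0 0 2;0 0 7.5 0 0 0 2;0 0 8.7 0 0 0 2;0 0 9.4 0 0 0 2;0 0 9.4 0 0 0 2;0 0 9.4 0 0 0 2'
```

```text
[ 0.4477667  -0.34815365  0.20169416] [ 0.44686542 -0.3479715   0.088     ] [ 0.51522492 -0.26609478  0.088     ]
clock: 8.0
tcp_pos: [0.4474, -0.348, 0.1068]
tool_rot: [-0.002, 3.141, -0.001]
force: [0.3, -0.9, -1.3]
gripper_width: 0.0273
grip_force: 59.3
```

Excellent alignment, under 1 mm. Next I'll lower gently to contact.

```bash
python3 -m inch '0 0 0.1 0 0 0 2;0 0 0.2 0 0 0 2;0 0 0.2 0 0 0 2;0 0 0.2 0 0 0 2'; python3 -m inch '0 0 0.05 0 0 0 2;0 0 0.1 0 0 0 2;0 0 0.1 0 0 0 2'
```

```text
clock: 8.5
tcp_pos: [0.4471, -0.3478, 0.1043]
tool_rot: [0.002, -3.142, 0.0]
force: [0.3, -0.7, -1.3]
gripper_width: 0.0275
grip_force: 59.3
clock: 8.88
tcp_pos: [0.4473, -0.3479, 0.1036]
tool_rot: [-0.002, 3.141, -0.0]
force: [-0.5, 1.1, 5.0]
gripper_width: 0.0272
grip_force: 59.9
```

```bash
python3 -m inch '0 0 0 0 0 0 3.2;0 0 0 0 0 0 5;0 0 0 0 0 0 5;0 0 -4 0 0 0 5;0 0 -9 0 0 0 5;0 0 -13 0 0 0 5;-1 6 -13 0 0 0 5;-2 12 -13 0 0 0 5;-3 18 -13 0 0 0 5;-4 24 -13 0 0 0 5;-5 30 -13 0 0 0 5;-6 36 -13 0 0 0 5;-7.5 42 -13 0 0 0 5;-9 48 -13 0 0 0 5;-10 54 -13 0 0 0 5;-11.1 57.4 -13 0 0 0 5;-11.1 57.4 -13 0 0 0 5;-11.1 57.4 -13 0 0 0 5'
python3 - <<'E'
from h import *
p,s=wrist()
for c in"ob": print(c,[(x,b,atz(p,*x,.115).round(4)) for x,b in blobs(p,(0,0,512,384),c,60)])
S=camera("scene"); save(S,"s5.png",(180,120,400,285),3.5)
E
```

```text
clock: 11.12
tcp_pos: [0.5572, 0.2258, 0.233]
tool_rot: [0.002, -3.141, 0.001]
force: [-0.8, 0.8, 0.4]
gripper_width: 0.0496
grip_force: 0.0
o [(array([341.6, 168.2]), array([325, 153,  34,  32, 832], dtype=int32), array([0.5397, 0.3099, 0.115 ])), (array([304.9, 217. ]), array([290, 202,  31,  31, 720], dtype=int32), array([0.5918, 0.2769, 0.115 ]))]
b [(array([255.5, 186.8]), array([241, 172,  30,  30, 687], dtype=int32), array([0.559 , 0.2253, 0.115 ]))]
```

View pics/s5.png

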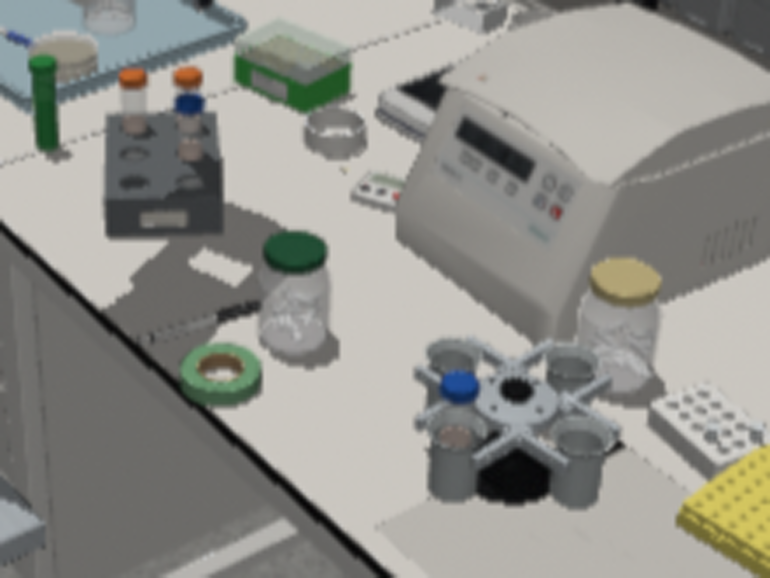

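The first blue tube stands upright in its bucket, its cap at (460,385), and the jar is untouched. On to the second blue tube.

```bash
python3 -m inch '-0.1 0 5 0 0 0 5;-0.1 0 10 0 0 0 5;-0.1 0 13.5 0 0 0 5;-0.1 0 15.2 0 0 0 5;-0.1 0 15.2 0 0 0 5;-0.1 0 15.2 0 0 0 2;-0.1 0 15.2 0 0 0 2;-0.1 0 15.2 0 0 0 2;-0.1 0 15.2 0 0 0 2;-0.1 0 15.2 0 0 0 2'
```

```text
clock: 12.48
tcp_pos: [0.5595, 0.2266, 0.0831]
tool_rot: [-0.002, 3.139, 0.001]
force: [0.7, -1.9, 7.2]
gripper_width: 0.027
grip_force: 58.9
```

```bash
python3 -m inch '0 0 -4 0 0 0 2;0 0 -9 0 0 0 2;0 0 -14 0 0 0 2;0 0 -17.7 0 0 0 2;1 -6 -17.7 0 0 0 2;2 -12 -17.7 0 0 0 2;3 -18 -17.7 0 0 0 2;3 -24 -17.7 0 0 0 2;3 -30 -17.7 0 0 0 2;3 -36 -17.7 0 0 0 2;3 -42 -17.7 0 0 0 2;3 -48 -17.7 0 0 0 2;1 -53 -17.7 0 0 0 2;-2 -56 -17.7 0 0 0 2;-3.7 -56 -15 0 0 0 2;-3.7 -56 -11.7 0 0 0 2;-3.7 -56 -11.7 0 0 0 2;-3.7 -56 -11.7 0 0 0 2'
python3 - <<'E'
from h import *
p,s=wrist(); save(p,"w6.png",k=1.5)
E
```

```text
clock: 14.72
tcp_pos: [0.5966, -0.3339, 0.2003]
tool_rot: [-0.002, 3.14, -0.002]
force: [0.3, 0.5, -0.0]
gripper_width: 0.027
grip_force: 59.4
```

View pics/w6.png

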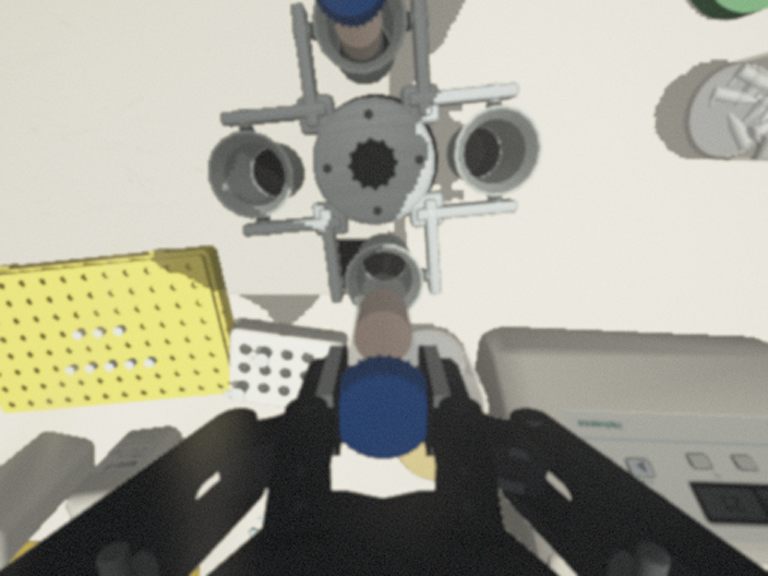

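The far bucket's rim at (384,279) lies directly under the tube, the same picture as before, so I'll lower.

```bash
python3 -m inch '0 0 2 0 0 0 2;0 0 4 0 0 0 2;0 0 6 0 0 0 2;0 0 7.5 0 0 0 2;0 0 8.5 0 0 0 2;0 0 9.1 0 0 0 2;0 0 9.2 0 0 0 2;0 0 9.2 0 0 0 2'; python3 -m inch '0 0 0.1 0 0 0 2;0 0 0.2 0 0 0 2;0 0 0.2 0 0 0 2;0 0 0.2 0 0 0 2'
```

```text
clock: 15.78
tcp_pos: [0.5964, -0.3337, 0.1067]
tool_rot: [-0.002, 3.141, -0.001]
force: [0.1, 0.0, -0.1]
gripper_width: 0.027
grip_force: 59.4
clock: 16.27
tcp_pos: [0.5964, -0.3338, 0.1051]
tool_rot: [-0.002, 3.141, -0.001]
force: [-0.9, 0.8, 5.9]
gripper_width: 0.027
grip_force: 60.2
```

```bash
python3 -m inch '0 0 0 0 0 0 3.2;0 0 0 0 0 0 5;0 0 0 0 0 0 5;0 0 -4 0 0 0 5;0 0 -9 0 0 0 5;0 0 -14 0 0 0 5;3 4 -15 0 0 0 5;5.5 8 -15 0 0 0 5;6 14 -15 0 0 0 5;6 20 -15 0 0 0 5;6 26 -15 0 0 0 5;6 32 -15 0 0 0 5;6 38 -15 0 0 0 5;6 44 -15 0 0 0 5;6 50 -15 0 0 0 5;6 56 -15 0 0 0 5;5.7 61 -14 0 0 0 5;5.7 64.4 -13 0 0 0 5;5.7 64.4 -13 0 0 0 5;5.7 64.4 -13 0 0 0 5'
python3 - <<'E'
from h import *
p,s=wrist(); print(s["tcp_pos"])
for c in"ob": print(c,[(x,b,atz(p,*x,.115).round(4)) for x,b in blobs(p,(0,0,512,384),c,60)])
E
```

```text
clock: 18.77
tcp_pos: [0.5384, 0.3098, 0.2344]
tool_rot: [-0.002, 3.142, -0.0]
force: [1.4, 0.4, 0.3]
gripper_width: 0.0503
grip_force: 0.0
[0.53840905 0.30978453 0.23441615]
o [(array([256.7, 185.9]), array([242, 171,  31,  31, 763], dtype=int32), array([0.5397, 0.3105, 0.115 ])), (array([225.6, 232.1]), array([210, 218,  31,  29, 697], dtype=int32), array([0.5913, 0.2775, 0.115 ]))]
b [(array([493.9, 191.8]), array([476, 186,  36,  12, 202], dtype=int32), array([0.5455, 0.5515, 0.115 ]))]
```

```bash
python3 -m inch '-0.1 0.1 5 0 0 0 5;-0.1 0.1 10 0 0 0 5;-0.1 0.1 13.5 0 0 0 5;-0.1 0.1 15.3 0 0 0 5;-0.1 0.1 15.3 0 0 0 5;-0.1 0.1 15.3 0 0 0 2;-0.1 0.1 15.3 0 0 0 2;-0.1 0.1 15.3 0 0 0 2;-0.1 0.1 15.3 0 0 0 2;-0.1 0.1 15.3 0 0 0 2'
```

```text
clock: 20.08
tcp_pos: [0.5404, 0.3117, 0.0832]
tool_rot: [-0.002, 3.139, 0.002]
force: [-0.4, -0.6, 7.0]
gripper_width: 0.027
grip_force: 59.0
```

```bash
python3 -m inch '0 0 -4 0 0 0 2;0 0 -9 0 0 0 2;0 0 -14 0 0 0 2;0 0 -17.7 0 0 0 2;0.5 -6 -17.7 0 0 0 2;1 -12 -17.7 0 0 0 2;1.2 -18 -17.7 0 0 0 2;1.2 -24 -17.7 0 0 0 2;1.2 -30 -17.7 0 0 0 2;1.2 -36 -17.7 0 0 0 2;1.2 -42 -17.7 0 0 0 2;1.2 -48 -17.7 0 0 0 2;1.2 -54 -17.7 0 0 0 2;1.2 -60 -17.7 0 0 0 2;1.2 -66 -17.7 0 0 0 2;1.2 -71 -17.7 0 0 0 2;1.2 -72.6 -15 0 0 0 2;1.2 -72.6 -11.7 0 0 0 2;1.2 -72.6 -11.7 0 0 0 2;1.2 -72.6 -11.7 0 0 0 2'
python3 - <<'E'
from h import *
p,s=wrist(); save(p,"w7.png",k=1.5)
E
```

```text
clock: 22.58
tcp_pos: [0.5288, -0.4149, 0.2002]
tool_rot: [-0.002, 3.14, -0.002]
force: [0.4, -0.6, -0.3]
gripper_width: 0.027
grip_force: 59.5
```

View pics/w7.png

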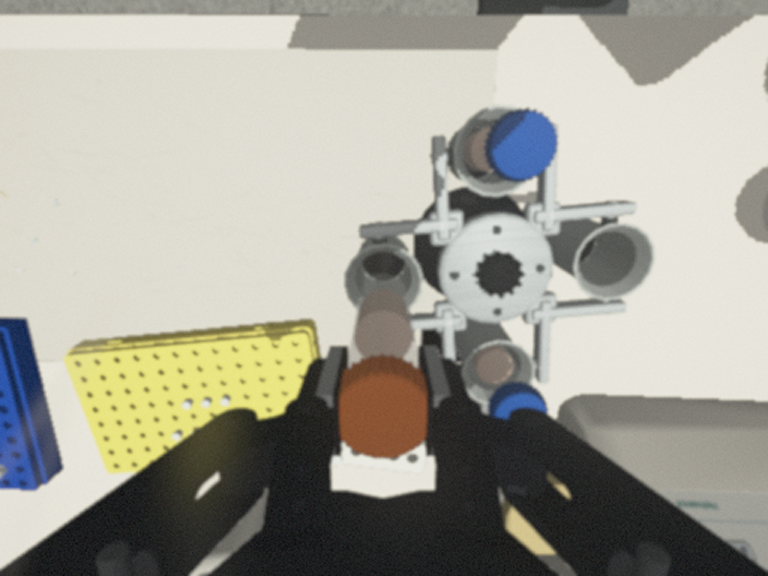

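Both blue tubes sit in opposite buckets, caps at (522,145) and (517,403). The empty bucket's rim at (383,278) is right under the orange tube.

```bash
python3 -m inch '0 0 2 0 0 0 2;0 0 4 0 0 0 2;0 0 6 0 0 0 2;0 0 7.5 0 0 0 2;0 0 8.5 0 0 0 2;0 0 9.1 0 0 0 2;0 0 9.2 0 0 0 2;0 0 9.2 0 0 0 2'; python3 -m inch '0 0 0.1 0 0 0 2;0 0 0.2 0 0 0 2;0 0 0.2 0 0 0 2;0 0 0.2 0 0 0 2'
```

```text
clock: 23.62
tcp_pos: [0.5284, -0.4149, 0.1067]
tool_rot: [-0.002, 3.141, -0.001]
force: [0.4, 0.0, -0.8]
gripper_width: 0.0269
grip_force: 59.5
clock: 24.12
tcp_pos: [0.5285, -0.415, 0.1053]
tool_rot: [-0.002, 3.141, -0.001]
force: [-0.9, 0.3, 5.4]
gripper_width: 0.0269
grip_force: 60.3
```

```bash
python3 -m inch '0 0 0 0 0 0 3.2;0 0 0 0 0 0 5;0 0 0 0 0 0 5;0 0 -4 0 0 0 5;0 0 -9 0 0 0 5;0 0 -15 0 0 0 5;0 6 -15 0 0 0 5;0 12 -15 0 0 0 5;0 18 -15 0 0 0 5;0 24 -15 0 0 0 5;0 30 -15 0 0 0 5;0 36 -15 0 0 0 5;0 42 -15 0 0 0 5;-1 48 -15 0 0 0 5;-2 54 -15 0 0 0 5;-4 60 -15 0 0 0 5;-5.5 65 -14 0 0 0 5;-6.3 69.2 -13 0 0 0 5;-6.3 69.2 -13 0 0 0 5;-6.3 69.2 -13 0 0 0 5'
python3 - <<'E'
from h import *
p,s=wrist(); print(s["tcp_pos"])
for c in"o": print(c,[(x,b,atz(p,*x,.115).round(4)) for x,b in blobs(p,(0,0,512,384),c,60)])
E
```

```text
clock: 26.62
tcp_pos: [0.5903, 0.277, 0.2342]
tool_rot: [0.002, -3.141, 0.001]
force: [0.0, 0.5, 0.4]
gripper_width: 0.0502
grip_force: 0.0
[0.59031675 0.27695471 0.23424558]
o [(array([256.6, 186.3]), array([241, 171,  32,  31, 747], dtype=int32), array([0.5919, 0.2776, 0.115 ]))]
```

```bash
python3 -m inch '-0.1 0 5 0 0 0 5;-0.1 0 10 0 0 0 5;-0.1 0 13.5 0 0 0 5;-0.1 0 15.3 0 0 0 5;-0.1 0 15.3 0 0 0 5;-0.1 0 15.3 0 0 0 2;-0.1 0 15.3 0 0 0 2;-0.1 0 15.3 0 0 0 2;-0.1 0 15.3 0 0 0 2;-0.1 0 15.3 0 0 0 2'
```

```text
clock: 27.92
tcp_pos: [0.5924, 0.2776, 0.0833]
tool_rot: [-0.002, 3.139, 0.001]
force: [0.0, -0.9, 6.9]
gripper_width: 0.0271
grip_force: 58.8
```

```bash
python3 -m inch '0 0 -4 0 0 0 2;0 0 -9 0 0 0 2;0 0 -14 0 0 0 2;0 0 -17.7 0 0 0 2;2 -6 -17.7 0 0 0 2;4 -12 -17.7 0 0 0 2;6 -18 -17.7 0 0 0 2;7 -24 -17.7 0 0 0 2;7.7 -30 -17.7 0 0 0 2;7.7 -36 -17.7 0 0 0 2;7.7 -42 -17.7 0 0 0 2;7.7 -48 -17.7 0 0 0 2;7.7 -53 -17.7 0 0 0 2;7.7 -54.3 -15 0 0 0 2;7.7 -54.3 -11.7 0 0 0 2;7.7 -54.3 -11.7 0 0 0 2;7.7 -54.3 -11.7 0 0 0 2'
python3 - <<'E'
from h import *
p,s=wrist(); save(p,"w8.png",k=1.5)
E
```

```text
clock: 30.05
tcp_pos: [0.5156, -0.2658, 0.2]
tool_rot: [-0.002, 3.14, -0.002]
force: [-0.3, -0.8, 0.9]
gripper_width: 0.0272
grip_force: 59.8
```

View pics/w8.png

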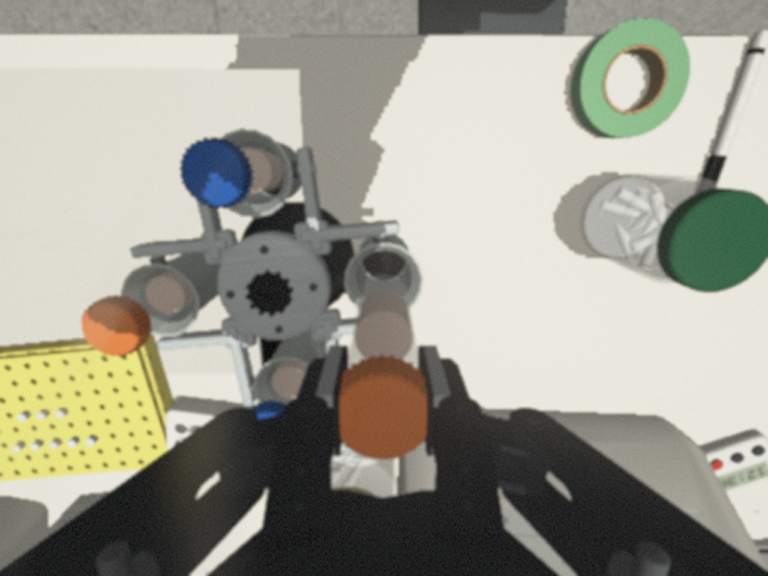

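The last bucket's rim at (383,278) lies under the tube, with the other three tubes seated and the jar in place. Lowering.

```bash
python3 -m inch '0 0 2 0 0 0 2;0 0 4 0 0 0 2;0 0 6 0 0 0 2;0 0 7.5 0 0 0 2;0 0 8.5 0 0 0 2;0 0 9.1 0 0 0 2;0 0 9.2 0 0 0 2;0 0 9.2 0 0 0 2'; python3 -m inch '0 0 0.1 0 0 0 2;0 0 0.2 0 0 0 2;0 0 0.2 0 0 0 2;0 0 0.2 0 0 0 2'
```

```text
clock: 31.1
tcp_pos: [0.5153, -0.2658, 0.1067]
tool_rot: [-0.002, 3.141, -0.0]
force: [-0.1, 0.2, -0.4]
gripper_width: 0.027
grip_force: 59.8
clock: 31.6
tcp_pos: [0.5155, -0.2659, 0.1052]
tool_rot: [-0.002, 3.141, -0.001]
force: [-0.7, 0.8, 7.0]
gripper_width: 0.027
grip_force: 60.6
```

```bash
python3 -m inch '0 0 0 0 0 0 3.2;0 0 0 0 0 0 5;0 0 0 0 0 0 5;0 0 -4 0 0 0 5;0 0 -9 0 0 0 5;0 0 -15 0 0 0 5;0 6 -18 0 0 0 5;0 12 -18 0 0 0 5;0 18 -18 0 0 0 5;0 24 -18 0 0 0 5;0 30 -18 0 0 0 5;0 36 -18 0 0 0 5;0 42 -18 0 0 0 5;0 42 -18 0 0 0 5;0 42 -18 0 0 0 5'
python3 - <<'E'
from h import *
S=camera("scene");T=camera("top")
a=cv2.resize(S["frame"][120:285,220:400],(480,440),interpolation=2);b=cv2.resize(T["frame"][140:230,260:425],(300,164),interpolation=2)
im=np.zeros((440,790,3),np.uint8);im[:,:480]=a;im[:164,485:785]=b
cv2.imwrite("pics/f.png",im[:,:,::-1])
print([(c,blobs(T,(335,130,425,235),c)) for c in "ob"],"jar",blobs(T,(260,170,305,220),"g"))
E
```

```text
clock: 33.48
tcp_pos: [0.5145, 0.154, 0.2841]
tool_rot: [0.003, -3.141, 0.001]
force: [0.2, -0.7, 0.0]
gripper_width: 0.0499
grip_force: 0.0
[('o', [(array([415.7, 180.3]), array([410, 175,  13,  12, 126], dtype=int32)), (array([358.7, 183.3]), array([352, 177,  14,  14, 150], dtype=int32))]), ('b', [(array([383.9, 154.1]), array([378, 149,  12,  12, 108], dtype=int32)), (array([391.4, 211.1]), array([386, 206,  12,  12, 115], dtype=int32))])] jar [(array([280.6, 194.8]), array([270, 185,  22,  21, 344], dtype=int32))]
```

View pics/f.png

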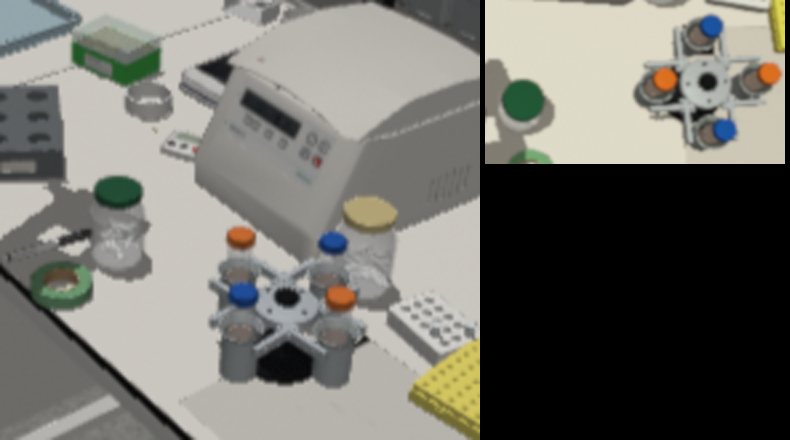

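All four tubes stand upright in their buckets: blue at (333,243) and (243,294), orange at (240,238) and (341,299), each pair opposite. The jar is unmoved at (118,225).

```bash
python3 -c "
from station import order
print(order.finish_job())"
```

```text
the job is handed in; nothing more can be done
None
```

The job is handed in: all four tubes were set down to the bottom of their buckets, cap up, blue opposite blue and orange opposite orange, the jar unmoved, at about 33.5 s of the 106 s allowed; no verdict was reported back.

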